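# Close and pin a plaster casting mould

## Robot

A 7-joint arm with a two-finger parallel gripper is mounted at the origin on the work surface. World frame = base frame: x ahead of the robot, y to its left, z up, the work surface at z = 0. Lengths are in m, angles in rad, forces in N, time in s.
With the tool pointing down it reaches from about 0.4 to 0.9 m from the base axis. Payload 5.5 kg.
Tool frame: the origin (TCP) lies at the very end of the fingers, on their centre line; the grasp point (between the pads) lies 19 mm behind it; z points along the fingers, y is the line along which they close (so a half turn about z gives the same grasp; the last joint's range is limited). The gripper opens to 92 mm and grips with 3 to 60 N. Pads are 19 mm wide; open, the fingers measure 130 mm over their backs; the gripper's body (75 mm by 190 mm) begins 47 mm behind the grasp point.
Start: joints at [1.474, 0.501, -0.427, 1.55, 0.221, 1.138, -0.21], TCP at [0.229, -0.608, 0.227] pointing down, gripper open.
Joint ranges: [-2.88, 2.88], [-0.31, 2.03], [-1.54, 1.56], [0.2, 2.42], [-1.41, 4.55], [0.19, 2.02], [-2.57, 2.57]. Speed limits (rad/s): [2.57, 2.57, 3.14, 3.14, 3.14, 3.14, 3.14].

## Interface

Orientations are given as a rotation vector (axis times angle).
In Python, from station import ctrl gives the robot as it stands.
- The arm moves only by the shell command python3 -m pendant 'ROWS' [FORCE]. ROWS is JSON, a list of rows, each a list of 3 entries, a list of its own where there are three numbers: the turn, a rotation vector about the tool's x, y, z in rad, then the shift along the tool's x, y, z in units of 40 mm (1.0 is 40 mm), then the finger opening in mm, from 0 to 91.8. In form: [[[wx, wy, wz], [tx, ty, tz], jaw], ...]. A call has 1 to 12 rows; each row is the pose to reach, as a shift and turn from the pose commanded when the call began, along the tool's axes at that moment; what a row does not reach only later rows make up. A row lasts 1/12 s, in which the tool goes at most 41.7 mm and 7.16 degrees, less where a joint would pass 70% of its speed; a pose out of reach is approached as far as the arm can. A call with a gripper value outside its range is refused whole. The fingers move at their own pace and stop on an object; FORCE is the grip in N (left out, the last holds). Time passes only in rows, so rows that repeat a pose let the fingers close. It gives the time, the measured TCP pose, the force, the opening and the grip force at its end, in the units of the state.
- ctrl.get_obs(): the state, without advancing time (a new reading comes with each control period).
- ctrl.read_camera(name): name is "side" or "top"; returns (picture, depth): 400x640x3 uint8, red, green, blue; 400x640 float32, m along the optical axis (not along the pixel's ray), 0 where there is no reading.
- ctrl.calibration(name): a dict with "vertical_fov" (degrees; the focal length in pixels is half the picture's height over the tangent of half this angle, whatever the lens; pixels are square), "cx", "cy" (the principal point, pixels), "extrinsics" (4x4, takes a point from world to camera coordinates). Camera axes: x right, y down, z forward; pixel columns grow to the right and rows downward; lengths in m; the calibration is good to about 2 mm. A picture is of the moment at which its call begins. calibration takes no time and is no camera call.
- ctrl.close_job(): hands the job in; it is judged then, once.
The state is a dict: "clock": time; "joints": joint angles; "qd": joint speeds; "tau": joint torques, N m; "tool_pos": TCP position; "orientation": TCP orientation; "ft_force": force on the tool from outside, world axes, zero at the start; "torque": the same for the moment, N m; "finger_gap": finger opening in m; "grip_force": force on a finger pad.
Only numpy, scipy, OpenCV 4.12 (cv2) and the standard library are available. Lean on these libraries where they do the work, as an engineer would, in place of code of your own. Each camera call takes 0.05 s, during which the arm holds its last target. There are 200 camera calls.

## Task

The plaster mould has dried with a spacer plate holding its two halves apart. Lift the plate straight up off its two dowels, keeping it level, and lay it flat on the middle of the ware board. Then push the sliding half fully shut so that the hinge knuckles line up, and after that push the hinge pin down until its head sits on the upper knuckle; leave the mug, banding wheel and jar where they are.

Things in the scene. Friction and masses are not known exactly. Their poses are not given: they have to be found in the camera images.
- mould: Two-part white plaster casting mould on a brown wooden base (150 x 200 x 12 mm) fixed to the table. Origin on the table surface in the parting plane, z up. Halves span x -48 to 48 mm, flat tops at z 78 mm, open cavity between. Fixed half at y -60 to 0 mm; sliding half at y 0 to 60 mm when shut, 30 mm further out along +y at the start. Steel hinge on the +x side, upright axis at x 64, y 0 mm.
- dowel_fixed (a point): Top centre of the steel dowel on the fixed half: 12 mm thick, 18 mm tall, top 96 mm above the table, at the mould's x 0, y -46 mm.
- dowel_sliding (a point): Top centre of the like dowel on the sliding half; moves with it, at the mould's x 0, y 76 mm at the start, 46 mm when shut.
- sliding_half (a joint): Travel of the sliding half in m: 0 = 30 mm ajar (start), 0.030 = fully shut against its stop, knuckles in line. Dry friction of about 4 N; it stays where it is left. It cannot shut while the spacer plate is on the dowels.
- push_face (a point): Centre of the outer flat upright face of the sliding half (96 mm wide along the mould's x, 66 mm high, from z 12 to 78 mm), 45 mm above the table; moves with the half. Pushing here along the mould's -y shuts it. Axes as the mould's.
- upper_knuckle (a point): Centre of the top of the upper hinge knuckle, a steel tube of 28 mm outer diameter on the fixed half, from 44 to 78 mm above the table.
- lower_knuckle (a point): Centre of the top of the lower knuckle, a like tube on the sliding half, 14 to 40 mm above the table; straight below the upper one when the half is shut.
- hinge_pin (a joint): Depth of the hinge pin in m: 0 to 0.005 at the start (tip inside the upper knuckle), 0.035 = fully home, underside of the head on the upper knuckle. Slides only along the upright hinge axis, friction about 6 N, stays where it is left. 11 mm pin, rounded tip, 14 mm bore: it enters the lower knuckle only when the halves are shut to within about 3 mm.
- pin_head (a point): Centre of the top of the pin's flat round steel head (28 mm diameter, 10 mm thick); the pin is 76 mm long in all. About 123 mm above the table at depth 0, 88 mm when home. z is up.
- plate_grip (a point): Centre of the wooden grip block (52 mm along x, 22 mm along y, 45 mm tall) in the middle of the loose aluminium spacer plate (0.25 to 0.5 kg; 56 x 160 mm, 12 mm thick). 37 mm above the plate's underside, 20 mm below the block's top. Two 13.5 mm holes 122 mm apart along y sit over the dowels, which stand 6 mm above the plate. Axes as the mould's at the start.
- board_top (a point): Centre of the top of the ware board, a flat wooden board 220 x 220 mm, fixed, its top 18 mm above the table. z is up.
- clay_mug: Terracotta mug, 84 mm across, 95 mm tall, origin under its centre. Bystander.
- banding_wheel: Black round banding wheel, 140 mm across, 42 mm tall, origin under its centre. Bystander.
- glaze_jar: Closed glass jar, 72 mm across, 100 mm tall, origin under its centre. Bystander.
There are look-alikes about, which are no part of the job. Of the things that look like the part that bears plate_grip, the smallest one is meant.

How it is judged:
On the way, in this order (a step that is already met when the one before it is completed fails the run):
1. the spacer plate is lifted clear of the dowels (z of plate_grip in the frame of mould above 0.14 m), for 0.1 s.
2. the sliding half is shut while the pin is still up (value of joint sliding_half above 0.0275 m and value of joint hinge_pin below 0.01 m), for 0.2 s.
3. the pin is pushed home through both knuckles (value of joint sliding_half above 0.0275 m and value of joint hinge_pin above 0.0325 m), for 0.2 s.
At the end, for the whole second after the job is handed in: The sliding half is shut to within 2.5 mm, the pin is home to within 2.5 mm through both knuckles, and the spacer plate lies flat (within 0.06 rad) on the ware board, its middle within 50 mm of the board's middle (all of step 3 and horizontal distance between plate_grip and board_top below 0.05 m and z of plate_grip in the frame of board_top between 0.032 and 0.042 m and angle between plate_grip's own z axis and vertical below 0.06 rad); the robot touches nothing.
It fails at once if the spacer plate is tipped more than 0.3 rad (angle between plate_grip's own z axis and vertical above 0.3 rad).
It fails at once if the mug is moved more than 20 mm (distance of clay_mug from where it was at the start of the episode above 0.02 m).
It fails at once if the banding wheel is moved more than 20 mm (distance of banding_wheel from where it was at the start of the episode above 0.02 m).
It fails at once if the jar is moved more than 20 mm (distance of glaze_jar from where it was at the start of the episode above 0.02 m).
It also fails if it takes over 59 s, if anything falls off the work surface, if the arm or the gripper's body presses on something with over 40 N, if the wrist force passes 120 N, or if a joint passes its speed limit or range.

## Working session

There is one attempt and no reset: what is moved stays moved. The work goes in short steps, Python scripts to look and compute and a shell command to move; the robot and the scene stay as the last step left them, time stands still between calls to the robot, and variables do not carry over. Pictures are saved under pics/ and viewed, at most 10 in all, crops included, and the job is handed in when it is done.

```bash
mkdir -p pics
cat > h.py <<'E'
import numpy as np, cv2
from station import ctrl
from scipy.spatial.transform import Rotation as R
def cloud(name):
    im,d=ctrl.read_camera(name); c=ctrl.calibration(name)
    f=im.shape[0]/2/np.tan(np.radians(c["vertical_fov"])/2)
    v,u=np.mgrid[:im.shape[0],:im.shape[1]]
    P=np.stack([(u-c["cx"])/f*d,(v-c["cy"])/f*d,d],-1)
    E=np.array(c["extrinsics"]); W=(P-E[:3,3])@E[:3,:3]
    W[d==0]=np.nan
    return im,W
def save(n,im,crop=None,s=1):
    if crop: u0,v0,u1,v1=crop; im=im[v0:v1,u0:u1]
    im=cv2.resize(im,None,fx=s,fy=s,interpolation=cv2.INTER_CUBIC)
    cv2.imwrite(f"pics/{n}.png",im[...,::-1])
E
python3 - <<'E'
from h import *
for n in("top","side"):
    im,W=cloud(n); save(n+"0",im); np.savez(f"{n}0.npz",im=im,W=W)
    c=ctrl.calibration(n);print(c)
o=ctrl.get_obs();print(o)
E
```

```text
{'vertical_fov': 52.97718632473483, 'cx': 320.9129054431626, 'cy': 201.39125910541208, 'extrinsics': array([[-0.01916715, -0.99954304, -0.02337391,  0.04521458],
       [-0.98592418,  0.02277928, -0.16563399,  0.50669659],
       [ 0.16609075,  0.01987018, -0.98591026,  1.27732888],
       [ 0.        ,  0.        ,  0.        ,  1.        ]])}
{'vertical_fov': 54.09261269308536, 'cx': 315.37137260534325, 'cy': 199.1325929486968, 'extrinsics': array([[-0.97725505, -0.21196635, -0.00654509,  0.46895697],
       [-0.15076937,  0.71615316, -0.68146405,  0.13092059],
       [ 0.14913473, -0.66497738, -0.73182232,  1.26557534],
       [ 0.        ,  0.        ,  0.        ,  1.        ]])}
{'clock': 0.1, 'joints': array([ 1.47416403,  0.50174501, -0.42679231,  1.55135516,  0.22081739,
        1.1383019 , -0.21028707]), 'qd': array([ 2.37334063e-03, -2.53862224e-03,  4.07644832e-04, -2.79013267e-03,
       -5.06591104e-05, -8.66169134e-04, -1.88389375e-04]), 'tau': array([-1.08913647e-02, -5.67874289e+01, -5.83823338e+00, -2.79916835e+01,
       -6.90053729e-02,  2.40632007e-02,  5.23606025e-05]), 'tool_pos': array([ 0.2286013 , -0.60779424,  0.22578239]), 'orientation': array([-3.08916325e+00, -5.61957201e-01,  4.39016433e-04]), 'ft_force': array([-0.44861869, -0.23318858,  0.52090827]), 'torque': array([ 0.01323673, -0.04043573, -0.0101661 ]), 'grip_force': 0.0, 'finger_gap': 0.0918611508790773}
```

View pics/top0.png

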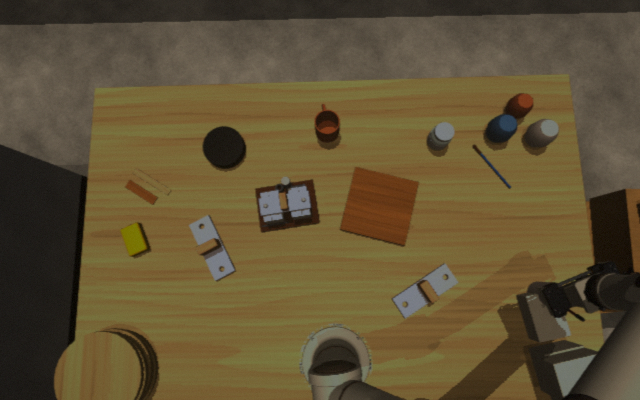

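View pics/side0.png

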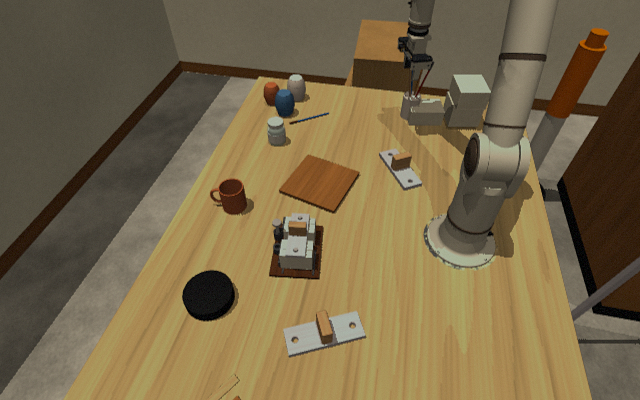

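The top view shows three plate look-alikes: (212,248), (427,291), and one on the mould at (285,203). The mould one fits: it sits on the dowels and looks the smallest. The hinge is at (285,183), the board at (380,206), the mug at (327,125), the wheel at (224,147) and the jar at (441,137). I'll confirm this in a crop and measure.

Run:
```python
from h import *
t=np.load("top0.npz"); im,W=t["im"],t["W"]; z=W[...,2]
save("crop0",im,(240,165,340,240),7.5)
def rect(m,lab):
    n,L,s,c=cv2.connectedComponentsWithStats(m.astype(np.uint8))
    for i in range(1,n):
        if s[i,4]<25: continue
        p=W[L==i]; r=cv2.minAreaRect(p[:,:2].astype(np.float32)*1000)
        print(lab,s[i,4],c[i].round(),"rect mm",np.round(r[0]),np.round(r[1]),round(r[2],1),"z",np.median(p[:,2]).round(4),p[:,2].max().round(4))
v,u=np.mgrid[:400,:640]
roi=(u>80)&(u<520)&(v>90)&(v<320)
x,y=W[...,0],W[...,1]
rect(roi&(z>0.122)&(z<.2)&(u>250)&(u<325)&(v>150)&(v<240),"grip")
rect(roi&(z>0.070)&(u>250)&(u<325)&(v>190)&(v<240),"mouldtop")
rect(roi&(z>0.006)&(u>340)&(u<425)&(v>160)&(v<250),"board")
rect(roi&(z>0.006)&(u<240),"left")
rect(roi&(z>0.006)&(u>250)&(u<325)&(v>175)&(v<240),"mould all")
rect(roi&(z>0.006)&(u>300)&(v<165),"far")
rect(roi&(z>0.006)&(u>390)&(v>255),"plateR")
```

```text
grip 126 [282. 201.] rect mm [498. 151.] [51. 22.] 8.4 z 0.1341 0.1403
mouldtop 1283 [283. 204.] rect mm [498. 152.] [ 96. 160.] 8.0 z 0.0889 0.1403
board 4303 [379. 206.] rect mm [ 496. -157.] [226. 226.] 75.6 z 0.018 0.0288
left 1301 [222. 147.] rect mm [708. 367.] [137. 139.] 71.7 z 0.0416 0.0509
left 1418 [211. 248.] rect mm [364. 406.] [210.  82.] 26.6 z 0.0159 0.08
left 673 [134. 239.] rect mm [399. 659.] [102.  66.] 23.1 z 0.0308 0.0396
mould all 2646 [286. 205.] rect mm [514. 154.] [177. 200.] 7.9 z 0.0764 0.1403
far 973 [504. 122.] rect mm [ 763. -598.] [ 95. 166.] 45.8 z 0.082 0.1119
far 572 [326. 125.] rect mm [769.  17.] [101.  84.] 44.0 z 0.0584 0.1008
far 555 [440. 136.] rect mm [ 714. -365.] [77. 71.] 55.1 z 0.0959 0.1058
far 37 [477. 150.] rect mm [ 677. -503.] [53. 10.] 36.7 z 0.0094 0.0135
plateR 1528 [425. 290.] rect mm [ 213. -297.] [ 80. 214.] 31.9 z 0.0167 0.0843
plateR 31 [518. 299.] rect mm [ 176. -592.] [40. 13.] 10.4 z 0.0155 0.0336
```

View pics/crop0.png

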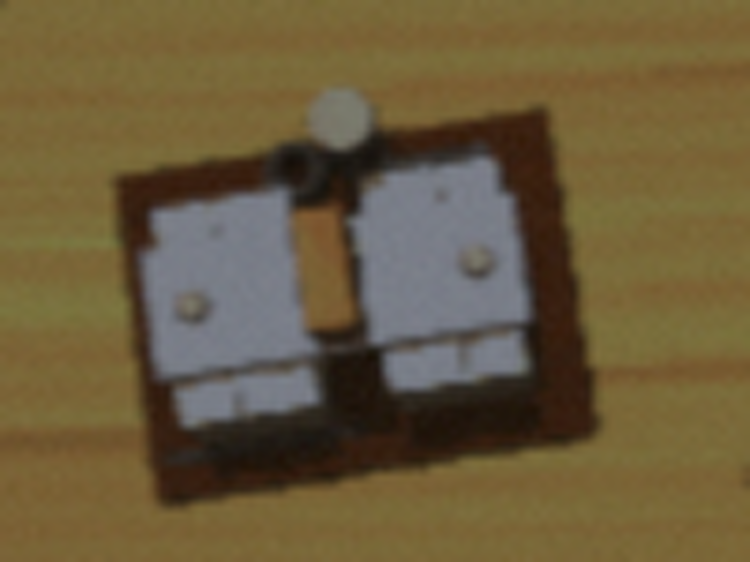

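The crop confirms it: the plate on the mould measures about 160 x 56 mm with a 51 x 22 mm block, against about 210 x 82 mm for the other two. It sits over two dowels, at crop positions (192,305) and (477,262). The pin head is at crop (340,118).

```bash
cat >> h.py <<'E'
def plan(p,a):
    "shift (units of 40mm, tool axes) and turn to a tool-down pose at p with tool x at world yaw a deg"
    o=ctrl.get_obs(); R0=R.from_rotvec(o["orientation"]); p0=np.array(o["tool_pos"])
    G=R.from_euler("z",a,degrees=True)*R.from_euler("x",180,degrees=True)
    print("t",round(o["clock"],2),"turn",(R0.inv()*G).as_rotvec().round(4),"shift",(R0.inv().apply(np.array(p)-p0)/.04).round(3),"F",np.round(o["ft_force"],1),"gap",round(o["finger_gap"],4),"grip",o["grip_force"],"pos",p0.round(4))
E
python3 - <<'E'
from h import *
for n in("top","side"):
    t=np.load(n+"0.npz"); W=t["W"]; x,y,z=np.moveaxis(W,-1,0)
    m=(z>.1)&(z<.14)&(x>.54)&(x<.6)&(y>.1)&(y<.2); p=W[m]
    c,r=cv2.minEnclosingCircle(p[:,:2].astype(np.float32)); print(n,"pin",m.sum(),np.round(c,4),round(r,4),np.median(p,0).round(4))
    m=(z>.125)&(z<.16)&(abs(x-.498)<.04)&(abs(y-.151)<.03); p=W[m]
    print(" grip",cv2.minAreaRect(p[:,:2].astype(np.float32)*1000),np.median(p[:,2]))
a=np.radians(8.2);g=np.array([.498,.151]);ex=np.array([np.cos(a),np.sin(a)]);ey=np.array([-ex[1],ex[0]])
o=g-.015*ey;print("origin",o,"hinge",o+.064*ex)
plan([.45,-.25,.25],8.2); plan([.498,.151,.2],8.2)
E
```

```text
top pin 63 [0.5632 0.1455] 0.0141 [0.562  0.1444 0.1212]
 grip ((497.9082946777344, 151.2980499267578), (50.856048583984375, 21.822071075439453), 8.36509895324707) 0.13413718821748932
side pin 66 [0.5651 0.1464] 0.0153 [0.5652 0.1477 0.1193]
 grip ((500.6518249511719, 152.49107360839844), (52.02937316894531, 25.610755920410156), 8.540229797363281) 0.13324617370625913
origin [0.50013943 0.13615336] hinge [0.56348511 0.14528161]
t 0.1 turn [-1.800e-03  2.000e-04  2.168e-01] shift [ 8.331 -6.424 -0.594] F [-0.4 -0.2  0.5] gap 0.0919 grip 0.0 pos [ 0.2286 -0.6078  0.2258]
t 0.1 turn [-1.800e-03  2.000e-04  2.168e-01] shift [ 12.984 -15.382   0.672] F [-0.4 -0.2  0.5] gap 0.0919 grip 0.0 pos [ 0.2286 -0.6078  0.2258]
```

```bash
python3 -m pendant '[[[0,0,0.217],[1,-0.8,-0.3],50],[[0,0,0.217],[2,-1.6,-0.6],50],[[0,0,0.217],[8.33,-6.42,-0.6],50],[[0,0,0.217],[8.33,-6.42,-0.6],50],[[0,0,0.217],[8.33,-6.42,-0.6],50],[[0,0,0.217],[8.33,-6.42,-0.6],50],[[0,0,0.217],[8.33,-6.42,-0.6],50],[[0,0,0.217],[8.33,-6.42,-0.6],50],[[0,0,0.217],[8.33,-6.42,-0.6],50],[[0,0,0.217],[8.33,-6.42,-0.6],50],[[0,0,0.217],[8.33,-6.42,-0.6],50],[[0,0,0.217],[8.33,-6.42,-0.6],50]]'
python3 -c "
from h import *
plan([.498,.1515,.2],8.3)"
```

```text
clock: 1.1
tool_pos: [0.4522, -0.2467, 0.2509]
orientation: [-3.132, -0.236, -0.001]
ft_force: [0.8, -0.7, 0.6]
finger_gap: 0.0501
grip_force: 0.0
t 1.1 turn [-0.0009 -0.0009  0.0056] shift [ 2.622 -9.669  1.282] F [ 0.8 -0.7  0.6] gap 0.0501 grip 0.0 pos [ 0.4522 -0.2467  0.2509]
```

```bash
python3 -m pendant '[[[0,0,0.006],[2.62,-9.67,1.28],44],[[0,0,0.006],[2.62,-9.67,1.28],44],[[0,0,0.006],[2.62,-9.67,1.28],44],[[0,0,0.006],[2.62,-9.67,1.28],44],[[0,0,0.006],[2.62,-9.67,1.28],44],[[0,0,0.006],[2.62,-9.67,1.28],44],[[0,0,0.006],[2.62,-9.67,1.28],44],[[0,0,0.006],[2.62,-9.67,1.28],44],[[0,0,0.006],[2.62,-9.67,1.28],44],[[0,0,0.006],[2.62,-9.67,1.28],44],[[0,0,0.006],[2.62,-9.67,1.28],44],[[0,0,0.006],[2.62,-9.67,1.28],44]]'
python3 -c "
from h import *
plan([.498,.1515,.099],8.3)"
```

```text
clock: 2.1
tool_pos: [0.4988, 0.1474, 0.1988]
orientation: [-3.134, -0.218, 0.002]
ft_force: [-0.8, -1.3, 0.1]
finger_gap: 0.0441
grip_force: 0.0
t 2.1 turn [-0.0001  0.0014 -0.0058] shift [-2.000e-03 -1.050e-01  2.496e+00] F [-0.8 -1.3  0.1] gap 0.0441 grip 0.0 pos [0.4988 0.1474 0.1988]
```

```bash
python3 -m pendant '[[[0,0,0],[0,0,0.5],44],[[0,0,0],[0,0,0.9],44],[[0,0,0],[0,0,1],44],[[0,0,0],[0,0,1],44]]'
python3 -c "
from h import *
plan([.498,.1515,.099],8.3)"
```

```text
clock: 2.43
tool_pos: [0.4984, 0.1439, 0.1582]
orientation: [3.133, 0.209, -0.005]
ft_force: [-0.1, 0.9, 0.0]
finger_gap: 0.0439
grip_force: 0.0
t 2.43 turn [ 0.0014  0.0033 -0.0116] shift [ 0.021 -0.192  1.479] F [-0.1  0.9  0. ] gap 0.0439 grip 0.0 pos [0.4984 0.1439 0.1582]
```

```bash
python3 -m pendant '[[[0,0,-0.01],[0.02,-0.19,0.1],44],[[0,0,-0.01],[0.02,-0.19,0.1],44],[[0,0,-0.01],[0.02,-0.19,0.1],44],[[0,0,-0.01],[0.02,-0.19,0.1],44]]'
python3 -c "
from h import *
plan([.498,.1515,.099],8.3)"
```

```text
clock: 2.77
tool_pos: [0.4992, 0.1549, 0.1562]
orientation: [-3.133, -0.231, -0.002]
ft_force: [0.2, -0.2, -0.1]
finger_gap: 0.0443
grip_force: 0.0
t 2.77 turn [ 0.     -0.0012  0.0022] shift [-0.044  0.081  1.43 ] F [ 0.2 -0.2 -0.1] gap 0.0443 grip 0.0 pos [0.4992 0.1549 0.1562]
```

```bash
for i in 1 2 3 4; do python3 -m pendant '[[[0,0,0],[0,0,0],44]]' | head -3; done
```

```text
clock: 2.85
tool_pos: [0.4991, 0.1548, 0.1561]
orientation: [3.133, 0.23, 0.002]
clock: 2.93
tool_pos: [0.499, 0.1547, 0.1559]
orientation: [3.133, 0.23, 0.001]
clock: 3.02
tool_pos: [0.4989, 0.1546, 0.1558]
orientation: [3.133, 0.23, 0.001]
clock: 3.1
tool_pos: [0.4988, 0.1547, 0.1556]
orientation: [3.133, 0.23, 0.0]
```

```bash
python3 -m pendant '[[[0,0,0],[0,0.05,0.2],44],[[0,0,0],[0,0.08,0.5],44],[[0,0,0],[0,0.08,0.8],44],[[0,0,0],[0,0.08,1.1],44],[[0,0,0],[0,0.08,1.42],44],[[0,0,0],[0,0.08,1.42],44],[[0,0,0],[0,0.08,1.42],44]]'
python3 -c "
from h import *
plan([.498,.1515,.099],8.3)"
```

```text
clock: 3.68
tool_pos: [0.4981, 0.1516, 0.0974]
orientation: [-3.133, -0.231, 0.004]
ft_force: [-0.5, 0.2, 0.7]
finger_gap: 0.0438
grip_force: 0.0
t 3.68 turn [-0.0002  0.0028  0.0025] shift [-0.004  0.001 -0.041] F [-0.5  0.2  0.7] gap 0.0438 grip 0.0 pos [0.4981 0.1516 0.0974]
```

Positioned. Close on the block.

```bash
python3 -m pendant '[[[0,0,0],[0,0,-0.04],20],[[0,0,0],[0,0,-0.04],15],[[0,0,0],[0,0,-0.04],15],[[0,0,0],[0,0,-0.04],15],[[0,0,0],[0,0,-0.04],15],[[0,0,0],[0,0,-0.04],15],[[0,0,0],[0,0,-0.04],15]]' 35
python3 -c "
from h import *
plan([.498,.1515,.099],8.3)"
```

```text
clock: 4.27
tool_pos: [0.4998, 0.1515, 0.101]
orientation: [3.133, 0.23, 0.002]
ft_force: [-0.4, -0.7, 5.8]
finger_gap: 0.0218
grip_force: 35.0
t 4.27 turn [ 0.0004 -0.0012  0.0016] shift [-0.045 -0.007  0.05 ] F [-0.4 -0.7  5.8] gap 0.0218 grip 34.973607659339905 pos [0.4998 0.1515 0.101 ]
```

```bash
python3 -m pendant '[[[0,0,0],[0,0,-0.1],15],[[0,0,0],[0,0,-0.2],15],[[0,0,0],[0,0,-0.3],15],[[0,0,0],[0,0,-0.4],15],[[0,0,0],[0,0,-0.5],15],[[0,0,0],[0,0,-0.65],15],[[0,0,0],[0,0,-0.85],15],[[0,0,0],[0,0,-1.1],15],[[0,0,0],[0,0,-1.4],15],[[0,0,0],[0,0,-1.7],15],[[0,0,0],[0,0,-2],15],[[0,0,0],[0,0,-2],15]]'
python3 -c "
from h import *
im,W=cloud('side'); save('lift',im,(200,140,420,300),3)
plan([.498,-.157,.18],8.3)"
```

```text
clock: 5.27
tool_pos: [0.5011, 0.1525, 0.1836]
orientation: [-3.132, -0.231, -0.008]
ft_force: [0.1, -0.6, -3.0]
finger_gap: 0.022
grip_force: 35.0
t 5.32 turn [ 0.     -0.0038  0.0018] shift [-1.191  7.633  0.053] F [ 1.4 -0.6 -3.6] gap 0.0218 grip 34.96831297874451 pos [0.5005 0.152  0.1823]
```

View pics/lift.png

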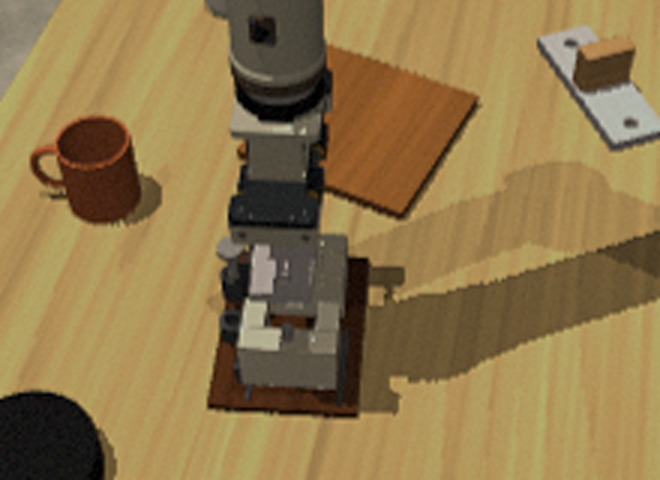

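The crop shows the plate clear of both dowels and level under the gripper at about (300,270). The pin head is still up at (228,247). Next I carry it to the board.

```bash
python3 -m pendant '[[[0,0,0],[-0.05,0.3,0],15],[[0,0,0],[-0.15,0.9,0],15],[[0,0,0],[-0.25,1.6,0],15],[[0,0,0],[-0.37,2.4,0],15],[[0,0,0],[-0.5,3.2,0],15],[[0,0,0],[-0.63,4,0],15],[[0,0,0],[-0.76,4.8,0],15],[[0,0,0],[-0.9,5.6,0],15],[[0,0,0],[-1,6.3,0],15],[[0,0,0],[-1.1,6.9,0],15],[[0,0,0],[-1.17,7.4,0],15],[[0,0,0],[-1.2,7.63,0],15]]'
python3 -m pendant '[[[0,0,0],[0,0,0.3],15],[[0,0,0],[0,0,0.7],15],[[0,0,0],[0,0,1.2],15],[[0,0,0],[0,0,1.7],15],[[0,0,0],[0,0,2],15],[[0,0,0],[0,0,2.2],15],[[0,0,0],[0,0,2.4],15],[[0,0,0],[0,0,2.4],15],[[0,0,0],[0,0,2.4],15]]'
python3 -c "
from h import *
plan([.496,-.157,.04],8.3)"
```

```text
clock: 6.32
tool_pos: [0.4954, -0.1612, 0.1797]
orientation: [3.133, 0.223, -0.002]
ft_force: [0.0, 0.5, -3.4]
finger_gap: 0.0216
grip_force: 35.0
clock: 7.07
tool_pos: [0.4967, -0.1569, 0.0844]
orientation: [-3.133, -0.231, -0.0]
ft_force: [0.8, -0.3, -4.1]
finger_gap: 0.0216
grip_force: 35.0
t 7.07 turn [-0.0002 -0.0002  0.0026] shift [-0.017  0.     1.11 ] F [ 0.8 -0.3 -4.1] gap 0.0216 grip 34.96845781803131 pos [ 0.4967 -0.1569  0.0844]
```

```bash
python3 -m pendant '[[[0,0,0],[0,0,0.2],15],[[0,0,0],[0,0,0.45],15],[[0,0,0],[0,0,0.7],15],[[0,0,0],[0,0,0.85],15],[[0,0,0],[0,0,0.95],15],[[0,0,0],[0,0,1.0],15],[[0,0,0],[0,0,1.03],15],[[0,0,0],[0,0,1.06],15],[[0,0,0],[0,0,1.08],15],[[0,0,0],[0,0,1.08],15],[[0,0,0],[0,0,1.08],15]]'
```

```text
clock: 7.98
tool_pos: [0.4966, -0.1574, 0.0414]
orientation: [3.133, 0.23, 0.001]
ft_force: [0.2, -0.1, -3.3]
finger_gap: 0.0215
grip_force: 35.0
```

Not in contact yet, so down a little more.

```bash
python3 -m pendant '[[[0,0,0],[0,0,0.03],15],[[0,0,0],[0,0,0.05],15],[[0,0,0],[0,0,0.05],15]]'
```

```text
clock: 8.23
tool_pos: [0.4967, -0.1575, 0.041]
orientation: [3.132, 0.23, 0.0]
ft_force: [-5.9, 0.9, 14.8]
finger_gap: 0.022
grip_force: 35.0
```

Contact. I release and rise.

```bash
python3 -m pendant '[[[0,0,0],[0,0,-0.02],44],[[0,0,0],[0,0,-0.02],44],[[0,0,0],[0,0,-0.02],44],[[0,0,0],[0,0,-0.02],44],[[0,0,0],[0,0,-0.02],44],[[0,0,0],[0,0,-0.5],44],[[0,0,0],[0,0,-1.2],44],[[0,0,0],[0,0,-2],44],[[0,0,0],[0,0,-3],44],[[0,0,0],[0,0,-4],44],[[0,0,0],[0,0,-4],44],[[0,0,0],[0,0,-4],44]]'
python3 -c "
from h import *
im,W=cloud('side'); save('placed',im)
z=W[...,2];x=W[...,0];y=W[...,1]
m=(z>.024)&(z<.036)&(abs(x-.496)<.1)&(abs(y+.157)<.1); p=W[m]
print(cv2.minAreaRect(p[:,:2].astype(np.float32)*1000), np.linalg.lstsq(np.c_[p[:,:2],np.ones(len(p))],p[:,2],rcond=None)[0], p[:,2].mean())
m=(z>.066)&(z<.085)&(abs(x-.496)<.07)&(abs(y+.157)<.1); p=W[m];print(p.mean(0),len(p))
"
```

```text
clock: 9.23
tool_pos: [0.4983, -0.158, 0.2018]
orientation: [3.13, 0.23, 0.008]
ft_force: [-0.1, 0.1, -0.6]
finger_gap: 0.0442
grip_force: 0.0
((497.8774108886719, -155.50576782226562), (55.77218246459961, 164.42152404785156), 8.182356834411621) [0.00410342 0.00231683 0.02709589] 0.028806511103091667
[ 0.49727076 -0.15273364  0.07266422] 73
```

View pics/placed.png

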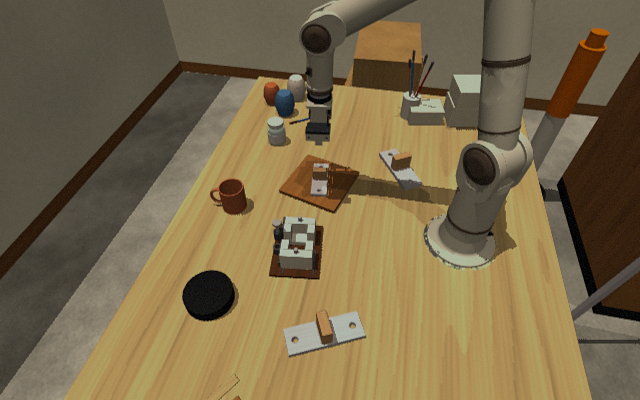

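The plate lies flat at (498,-156) on the board, pixel (320,180). The mould's top is bare and the bystanders have not moved. Next I close the fingers and go to the outer side of the sliding half.

Run:
```python
from h import *
a=np.radians(8.3);o=np.array([.5002,.1363]);ex=np.array([np.cos(a),np.sin(a)]);ey=np.array([-ex[1],ex[0]])
plan([*(o+.135*ey),.2],8.3)
t=np.load("top0.npz");W=t["W"];im,V=cloud("top");d=(V[...,:2]-o);mx,my=d@ex,d@ey;z=V[...,2]
m=(z>.07)&(z<.085)&(abs(mx)<.045)&(abs(my)<.12);print("my range",np.percentile(my[m],[0,1,99,100]),"mx",np.percentile(mx[m],[0,1,99,100]))
```

```text
t 9.28 turn [ 0.0015 -0.0014  0.0016] shift [  1.163 -10.636  -0.017] F [-1.1  0.1 -1.4] gap 0.0441 grip 0.0 pos [ 0.4968 -0.1578  0.1999]
my range [-0.0598035  -0.05909311  0.08931874  0.09030781] mx [-0.04491924 -0.04436925  0.04442951  0.0448838 ]
```

```bash
python3 -m pendant '[[[0,0,0],[0.1,-0.5,0],5],[[0,0,0],[0.2,-1.4,0],5],[[0,0,0],[0.3,-2.4,0],0],[[0,0,0],[0.4,-3.4,0],0],[[0,0,0],[0.5,-4.4,0],0],[[0,0,0],[0.6,-5.4,0],0],[[0,0,0],[0.7,-6.4,0],0],[[0,0,0],[0.8,-7.4,0],0],[[0,0,0],[0.9,-8.4,0],0],[[0,0,0],[1,-9.3,0],0],[[0,0,0],[1.1,-10.1,0],0],[[0,0,0],[1.16,-10.64,0],0]]'
python3 -m pendant '[[[0,0,0],[0,0,0.2],0],[[0,0,0],[0,0,0.6],0],[[0,0,0],[0,0,1.1],0],[[0,0,0],[0,0,1.6],0],[[0,0,0],[0,0,2],0],[[0,0,0],[0,0,2],0],[[0,0,0],[0,0,2],0]]'
cat >> h.py <<'E'
a=np.radians(8.3);O=np.array([.5002,.1363]);ex=np.array([np.cos(a),np.sin(a)]);ey=np.array([-ex[1],ex[0]])
E
python3 -c "
from h import *
plan([*(O+.135*ey),.048],8.3)"
```

```text
clock: 10.33
tool_pos: [0.4778, 0.274, 0.1973]
orientation: [-3.132, -0.236, 0.005]
ft_force: [1.0, 0.5, 0.5]
finger_gap: 0.0007
grip_force: 0.0
clock: 10.92
tool_pos: [0.4784, 0.2692, 0.1171]
orientation: [3.132, 0.23, -0.007]
ft_force: [0.7, -0.4, 0.7]
finger_gap: 0.0001
grip_force: 0.0
t 10.92 turn [0.0011 0.0047 0.002 ] shift [ 0.067 -0.011  1.727] F [ 0.7 -0.4  0.7] gap 0.0001 grip 0.0 pos [0.4784 0.2692 0.1171]
```

```bash
python3 -m pendant '[[[0,0,0],[0,0,0.3],0],[[0,0,0],[0.05,0,0.7],0],[[0,0,0],[0.05,0,1.2],0],[[0,0,0],[0.05,0,1.5],0],[[0,0,0],[0.05,0,1.72],0],[[0,0,0],[0.05,0,1.72],0],[[0,0,0],[0.05,0,1.72],0]]'
python3 -c "
from h import *
im,W=cloud('side'); save('push0',im,(200,140,420,300),3)
plan([*(O+.079*ey),.048],8.3)"
```

```text
clock: 11.5
tool_pos: [0.4819, 0.2709, 0.0503]
orientation: [-3.133, -0.231, 0.0]
ft_force: [0.3, -0.4, -0.2]
finger_gap: 0.0004
grip_force: 0.0
t 11.55 turn [-0.0005 -0.0008  0.0022] shift [-0.049  1.427  0.072] F [-0.   0.3  0.2] gap 0.0001 grip 0.0 pos [0.4824 0.2712 0.0509]
```

View pics/push0.png

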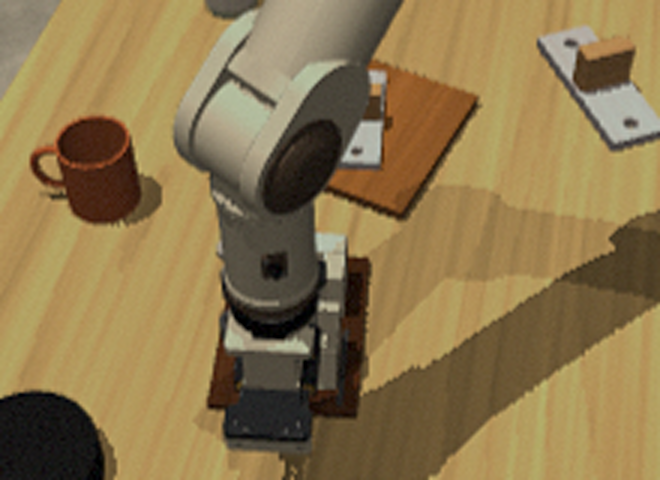

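The gripper is outside the sliding half with its fingers at crop (292,465), clear of everything. I push in steps and watch the force.

```bash
python3 -m pendant '[[[0,0,0],[0,0.1,0],0],[[0,0,0],[0,0.2,0],0],[[0,0,0],[0,0.3,0],0],[[0,0,0],[0,0.4,0],0],[[0,0,0],[0,0.5,0],0],[[0,0,0],[0,0.6,0],0],[[0,0,0],[0,0.65,0],0],[[0,0,0],[0,0.7,0],0],[[0,0,0],[0,0.75,0],0],[[0,0,0],[0,0.8,0],0],[[0,0,0],[0,0.85,0],0],[[0,0,0],[0,0.9,0],0]]'
python3 -m pendant '[[[0,0,0],[0,0.05,0],0],[[0,0,0],[0,0.1,0],0],[[0,0,0],[0,0.15,0],0],[[0,0,0],[0,0.2,0],0],[[0,0,0],[0,0.25,0],0],[[0,0,0],[0,0.3,0],0]]'
python3 -c "
from h import *
plan([*(O+.079*ey),.048],8.3)
print((ctrl.get_obs()['tool_pos'][:2]-O)@ey)"
```

```text
clock: 12.55
tool_pos: [0.4871, 0.2361, 0.0504]
orientation: [-3.132, -0.232, -0.0]
ft_force: [-0.4, 4.0, -1.8]
finger_gap: 0.0005
grip_force: 2.2
clock: 13.05
tool_pos: [0.4889, 0.223, 0.0503]
orientation: [3.133, 0.23, -0.0]
ft_force: [-1.4, 4.4, -1.1]
finger_gap: 0.0007
grip_force: 2.2
t 13.05 turn [0.0001 0.0002 0.002 ] shift [-0.035  0.211  0.059] F [-1.4  4.4 -1.1] gap 0.0007 grip 2.2156603951589204 pos [0.4889 0.223  0.0503]
0.08742951692344268
```

```bash
python3 -m pendant '[[[0,0,0],[0,0.05,0],0],[[0,0,0],[0,0.1,0],0],[[0,0,0],[0,0.15,0],0],[[0,0,0],[0,0.2,0],0],[[0,0,0],[0,0.22,0],0]]'
python3 -m pendant '[[[0,0,0],[0,0.03,0],0],[[0,0,0],[0,0.06,0],0],[[0,0,0],[0,0.06,0],0]]'
python3 -c "
from h import *
print((ctrl.get_obs()['tool_pos'][:2]-O)@ey)"
```

```text
clock: 13.47
tool_pos: [0.4902, 0.214, 0.0503]
orientation: [3.133, 0.23, -0.001]
ft_force: [-3.1, 3.7, 0.0]
finger_gap: 0.0009
grip_force: 2.1
clock: 13.72
tool_pos: [0.4904, 0.2129, 0.0504]
orientation: [-3.132, -0.231, 0.0]
ft_force: [-2.9, 5.0, -0.0]
finger_gap: 0.0001
grip_force: 3.0
0.07726255349804187
```

```bash
python3 -m pendant '[[[0,0,0],[0,0.03,0],0],[[0,0,0],[0,0.06,0],0],[[0,0,0],[0,0.06,0],0],[[0,0,0],[0,0.06,0],0]]'
python3 -m pendant '[[[0,0,0],[0,0.03,0],0],[[0,0,0],[0,0.06,0],0],[[0,0,0],[0,0.06,0],0],[[0,0,0],[0,0.06,0],0]]'
python3 -c "
from h import *
print((ctrl.get_obs()['tool_pos'][:2]-O)@ey)"
```

```text
clock: 14.05
tool_pos: [0.4903, 0.2129, 0.0505]
orientation: [-3.129, -0.233, -0.001]
ft_force: [-3.5, 10.4, -2.0]
finger_gap: 0.0009
grip_force: 5.1
clock: 14.38
tool_pos: [0.4904, 0.2128, 0.0506]
orientation: [-3.125, -0.236, -0.001]
ft_force: [-3.0, 14.8, -4.3]
finger_gap: 0.0004
grip_force: 7.3
0.07716186520951623
```

It hit the stop at 15 N with no further motion. I back off, rise, and check with the top camera.

```bash
python3 -m pendant '[[[0,0,0],[0,-0.3,0],0],[[0,0,0],[0,-0.8,0],0],[[0,0,0],[0,-1,0],0],[[0,0,0],[0,-1,-0.5],0],[[0,0,0],[0,-1,-1.3],0],[[0,0,0],[0,-1,-2.2],0],[[0,0,0],[0,-1,-3.1],0],[[0,0,0],[0,-1,-3.7],0],[[0,0,0],[0,-1,-3.7],0],[[0,0,0],[0,-1.5,-3.7],0],[[0,0,0],[0,-2.3,-3.7],0],[[0,0,0],[0,-2.3,-3.7],0]]'
python3 - <<'E'
from h import *
im,V=cloud("top");d=(V[...,:2]-O);mx,my=d@ex,d@ey;z=V[...,2]
m=(z>.07)&(z<.085)&(abs(mx)<.045)&(abs(my)<.12);print("my range",np.percentile(my[m],[0,1,99,100]))
m=(z>.1)&(z<.14)&(abs(mx-.064)<.03)&(abs(my)<.03);p=V[m];print("pin",m.sum(),p.mean(0) if m.any() else 0)
h=O+.064*ex;print("hinge",h);plan([*h,.19],8.3)
save("shut",im,(240,140,340,240),6)
E
```

```text
clock: 15.38
tool_pos: [0.4763, 0.3033, 0.1988]
orientation: [-3.129, -0.237, -0.001]
ft_force: [-0.6, 1.6, 0.8]
finger_gap: 0.0009
grip_force: 0.0
my range [-0.05970923 -0.05880623  0.05888854  0.06028845]
pin 63 [0.56281069 0.14495857 0.12005705]
hinge [0.56352965 0.1455388 ]
t 15.43 turn [-0.0008 -0.      0.0063] shift [1.56  4.165 0.204] F [-0.2 -0.5 -1.3] gap 0.0007 grip 0.0 pos [0.4768 0.3008 0.1983]
```

View pics/shut.png

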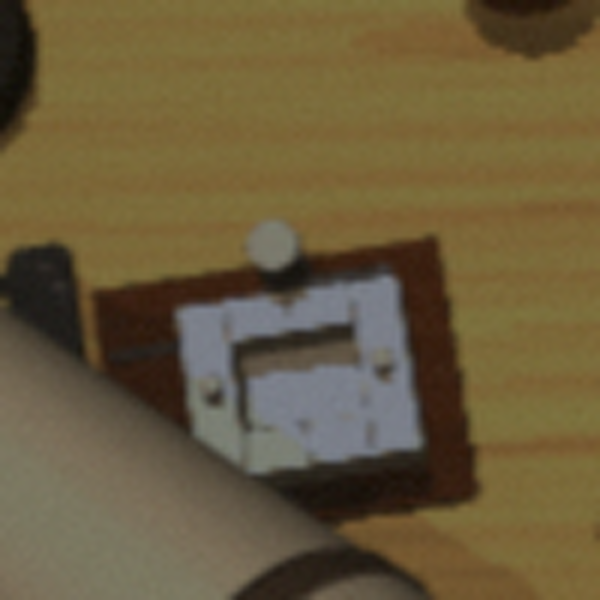

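The crop shows the halves shut: the top spans -60 to +60 mm, and the dowels are at crop (210,388) and (385,362). The pin is still up at (273,245), with its top at 0.120 m. I go above the pin.

```bash
python3 -m pendant '[[[0,0,0],[0.2,0.5,0],0],[[0,0,0],[0.5,1.3,0],0],[[0,0,0],[0.8,2.1,0],0],[[0,0,0],[1.1,2.9,0],0],[[0,0,0],[1.35,3.6,0.1],0],[[0,0,0],[1.5,4,0.2],0],[[0,0,0],[1.56,4.17,0.2],0],[[0,0,0],[1.56,4.17,0.2],0],[[0,0,0],[1.56,4.17,0.2],0],[[0,0,0],[1.56,4.17,0.2],0],[[0,0,0],[1.56,4.17,0.2],0]]'
python3 -c "
from h import *
plan([.5635,.1455,.13],8.3)"
```

```text
clock: 16.35
tool_pos: [0.5633, 0.1446, 0.1907]
orientation: [-3.132, -0.235, -0.0]
ft_force: [-0.3, 1.0, -0.2]
finger_gap: 0.0005
grip_force: 0.0
t 16.35 turn [-0.0005 -0.0003  0.0051] shift [ 0.009 -0.021  1.517] F [-0.3  1.  -0.2] gap 0.0005 grip 0.0 pos [0.5633 0.1446 0.1907]
```

```bash
python3 -m pendant '[[[0,0,0],[0,-0.02,0.3],0],[[0,0,0],[0,-0.02,0.7],0],[[0,0,0],[0,-0.02,1.1],0],[[0,0,0],[0,-0.02,1.4],0],[[0,0,0],[0,-0.02,1.5],0],[[0,0,0],[0,-0.02,1.5],0],[[0,0,0],[0,-0.02,1.6],0],[[0,0,0],[0,-0.02,1.7],0],[[0,0,0],[0,-0.02,1.8],0],[[0,0,0],[0,-0.02,1.85],0],[[0,0,0],[0,-0.02,1.9],0],[[0,0,0],[0,-0.02,1.95],0]]'
python3 -c "
from h import *
plan([.5635,.1455,.088],8.3)"
```

```text
clock: 17.35
tool_pos: [0.5647, 0.1438, 0.1132]
orientation: [-3.133, -0.23, -0.003]
ft_force: [-1.2, -0.8, 5.2]
finger_gap: 0.0006
grip_force: 2.8
t 17.35 turn [-0.0001 -0.0019  0.0019] shift [-0.025 -0.048  0.631] F [-1.2 -0.8  5.2] gap 0.0006 grip 2.7897405327530578 pos [0.5647 0.1438 0.1132]
```

Pin moving with about 5 N. I continue down.

```bash
python3 -m pendant '[[[0,0,0],[0,0,0.06],0],[[0,0,0],[0,0,0.12],0],[[0,0,0],[0,0,0.18],0],[[0,0,0],[0,0,0.24],0],[[0,0,0],[0,0,0.3],0],[[0,0,0],[0,0,0.36],0],[[0,0,0],[0,0,0.42],0],[[0,0,0],[0,0,0.47],0],[[0,0,0],[0,0,0.52],0],[[0,0,0],[0,0,0.55],0]]'
python3 -m pendant '[[[0,0,0],[0,0,0.03],0],[[0,0,0],[0,0,0.06],0],[[0,0,0],[0,0,0.09],0],[[0,0,0],[0,0,0.09],0]]'
```

```text
clock: 18.18
tool_pos: [0.5647, 0.1438, 0.0911]
orientation: [-3.133, -0.23, -0.003]
ft_force: [-0.6, 0.6, 4.8]
finger_gap: 0.0002
grip_force: 2.7
clock: 18.52
tool_pos: [0.5648, 0.1438, 0.0883]
orientation: [3.133, 0.23, 0.003]
ft_force: [-2.5, -0.5, 9.5]
finger_gap: 0.0006
grip_force: 4.8
```

```bash
python3 -m pendant '[[[0,0,0],[0,0,0.04],0],[[0,0,0],[0,0,0.08],0],[[0,0,0],[0,0,0.08],0],[[0,0,0],[0,0,0.08],0]]'
```

```text
clock: 18.85
tool_pos: [0.5651, 0.1439, 0.0879]
orientation: [3.131, 0.23, 0.005]
ft_force: [-9.9, -3.8, 32.3]
finger_gap: 0.0004
grip_force: 16.2
```

At 32 N the pin stands firm with its top at 0.088 m, so it is home. I retreat upward and check.

```bash
python3 -m pendant '[[[0,0,0],[0,0,-0.2],0],[[0,0,0],[0,0,-0.8],0],[[0,0,0],[0,0,-1.6],0],[[0,0,0],[0,0,-2.5],0],[[0,0,0],[0,0,-3.4],0],[[0,0,0],[-1,-0.8,-3.6],0],[[0,0,0],[-1.5,-1.6,-3.6],0],[[0,0,0],[-2,-2.4,-3.6],0],[[0,0,0],[-2,-3.2,-3.6],0],[[0,0,0],[-2,-4,-3.6],0],[[0,0,0],[-2,-4,-3.6],0],[[0,0,0],[-2,-4,-3.6],0]]'
python3 - <<'E'
from h import *
im,V=cloud("top");d=(V[...,:2]-O);mx,my=d@ex,d@ey;z=V[...,2]
m=(z>.07)&(z<.085)&(abs(mx)<.045)&(abs(my)<.12);print("my range",np.percentile(my[m],[0,1,99,100]))
m=(z>.07)&(z<.14)&(abs(mx-.064)<.012)&(abs(my)<.012);print("pin",m.sum(),np.median(V[m],0))
x,y=V[...,0],V[...,1];m=(z>.024)&(z<.036)&(abs(x-.496)<.1)&(abs(y+.157)<.1);p=V[m]
print(cv2.minAreaRect(p[:,:2].astype(np.float32)*1000),p[:,2].mean())
save("end",im)
E
```

```text
clock: 19.85
tool_pos: [0.4603, 0.2923, 0.2279]
orientation: [-3.132, -0.238, -0.001]
ft_force: [0.3, -0.1, -0.4]
finger_gap: 0.0005
grip_force: 0.0
my range [-0.05984128 -0.05875342  0.05925448  0.06033715]
pin 58 [0.56238725 0.14448363 0.08807376]
((498.127197265625, -155.13624572753906), (186.00091552734375, 195.67050170898438), 89.71906280517578) 0.02959419994790528
```

View pics/end.png

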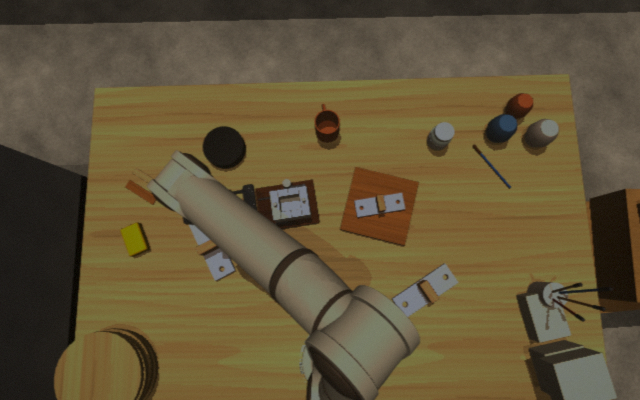

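The final picture shows the plate on the middle of the board at (380,206), the mould shut at (290,204) and the pin head down at (286,184). The mug, wheel and jar are where they were. I hand it in.

```bash
python3 -m pendant '[[[0,0,0],[0,0,0],0],[[0,0,0],[0,0,0],0],[[0,0,0],[0,0,0],0]]' && python3 -c "
from station import ctrl
print(ctrl.close_job())"
```

```text
clock: 20.15
tool_pos: [0.4621, 0.2884, 0.2273]
orientation: [3.133, 0.226, -0.0]
ft_force: [0.4, 0.2, 0.7]
finger_gap: 0.0005
grip_force: 0.0
the job is handed in; nothing more can be done
None
```

I handed the job in at about 20 s: the plate lies flat near the middle of the ware board, the sliding half is shut, the pin is home with its top at 0.088 m, and the mug, banding wheel and jar look unmoved; no verdict came back.

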